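# Find the rocking glaze-jar lid and press it home

### The job

One of the four glaze-jar lids in the caddy is not home. Without lifting any lid, press down near the edge of one lid after another until you find the one that rocks, then push down on its knob until it is fully home. Leave everything else on the table where it is.

Things in the scene. Friction and masses are not known exactly. Their poses are not given: they have to be found in the camera images.
- caddy: fixed plywood caddy 300 x 300 mm, wall 45 mm, floor 14 mm, origin under its centre, z up. Holds four fixed brown jars 94 mm across, 2 x 2, each centred 67 mm from the caddy's centre along its x and y, let into the floor to depths that differ by up to 6 mm, so the heights of the lids do not tell which is home. Any of the four lids can be the one that is not.
- lid1: lid of the -x +y jar (caddy axes). All four alike: white stoneware, 300 g, a loose disc 106 mm across, flat top 8 mm above the origin, skirt to 16 mm below it around the jar (2 mm play), flat-topped knob in the middle, 26 mm across, top 26 mm above the origin. Origin: centre of the disc's underside, z up.
- lid2: lid of the -x -y jar, like lid1. Any lid that is home rests all round on its jar's rim and does not give or tilt when pressed.
- lid3: lid of the +x +y jar, like lid1. Whichever lid is not home sits level, 4.5 mm high, on a stopper 29 mm across under its middle: 2 to 4 N pressed 37 mm from its centre tips it by about 0.13 rad until its edge meets the jar (the finger sinks 2 to 3 mm); let go, it tips back.
- lid4: lid of the +x -y jar, like lid1. Whichever lid is not home slides down its 4.5 mm under a push of about 12 N on its knob (20 N is harmless), stops on the jar's rim and stays there.
- oxide_bottle: bystander: small amber jar 34 mm across, 85 mm tall, standing between the four jars, lower than the lids; origin at the centre of its foot
- rolling_pin: bystander: wooden rolling pin, 340 mm long with handles, 48 mm thick, lying along its x; origin under its middle
- glaze_brush: bystander: brush lying along its x
- water_cup: bystander: blue cup 72 mm across, 85 mm tall; origin at the centre of its foot
- wedge_block: bystander: wooden block 60 x 100 x 45 mm; origin at the centre of its underside
- bisque_disc: bystander: fired clay disc 110 mm across, 10 mm thick; origin at the centre of its underside
Not all that is in view belongs to the job. What is shaped like the lid3 but purple or yellow is not meant.

How it is judged:
On the way, in this order (a step that is already met when the one before it is completed fails the run):
1. a finger pressing near the edge of the loose lid rocks it (((angle between lid1's own z axis and vertical above 0.04 rad and contact force between the fingers and lid1 above 0.5 N) or (angle between lid2's own z axis and vertical above 0.04 rad and contact force between the fingers and lid2 above 0.5 N) or (angle between lid3's own z axis and vertical above 0.04 rad and contact force between the fingers and lid3 above 0.5 N) or (angle between lid4's own z axis and vertical above 0.04 rad and contact force between the fingers and lid4 above 0.5 N))), for 0.1 s.
2. the loose lid is pushed down home, level again (((distance of lid1 from where it was at the start of the episode above 0.0034 m and angle between lid1's own z axis and vertical below 0.02 rad) or (distance of lid2 from where it was at the start of the episode above 0.0034 m and angle between lid2's own z axis and vertical below 0.02 rad) or (distance of lid3 from where it was at the start of the episode above 0.0034 m and angle between lid3's own z axis and vertical below 0.02 rad) or (distance of lid4 from where it was at the start of the episode above 0.0034 m and angle between lid4's own z axis and vertical below 0.02 rad))), for 0.2 s.
At the end, for the whole second after the job is handed in: the lid that rocked has come down (more than 3.4 mm of its 4.5 mm), all four lids lie level on their jars (within 0.02 rad), at rest, none more than 10 mm from its start, and the bystanders are within 30 mm of their starts (distance of any of lid1, lid2, lid3, lid4 from where it was at the start of the episode above 0.0034 m and angle between each of lid1, lid2, lid3, lid4's own z axis and vertical below 0.02 rad and distance of each of lid1, lid2, lid3, lid4 from where it was at the start of the episode below 0.01 m and linear speed of each of lid1, lid2, lid3, lid4 below 0.02 m/s and distance of each of oxide_bottle, rolling_pin, glaze_brush, water_cup, wedge_block, bisque_disc from where it was at the start of the episode below 0.03 m); the robot touches nothing.
It fails at once if a lid is lifted, carried or knocked off (more than 12 mm from its start, or tipped more than 0.4 rad) (distance of any of lid1, lid2, lid3, lid4 from where it was at the start of the episode above 0.012 m or angle between any of lid1, lid2, lid3, lid4's own z axis and vertical above 0.4 rad).
It fails at once if a bystander is moved more than 30 mm (distance of any of oxide_bottle, rolling_pin, glaze_brush, water_cup, wedge_block, bisque_disc from where it was at the start of the episode above 0.03 m).
It also fails if it takes over 61 s, if anything falls off the work surface, if the arm or the gripper's body presses on something with over 40 N, if the wrist force passes 120 N, or if a joint passes its speed limit or range.

### The arm

A 6-joint arm with a two-finger parallel gripper is mounted at the origin on the work surface. World frame = base frame: x ahead of the robot, y to its left, z up, the work surface at z = 0. Lengths are in m, angles in rad, forces in N, time in s.
With the tool pointing down it reaches from about 0.225 to 0.725 m from the base axis. Payload 3.1 kg.
Tool frame: the origin (TCP) lies midway between the tips of the shut fingers; the grasp point (between the pads) lies 19 mm behind it (arm.hold_point_z is the z of the grasp point in the tool frame, in m); z points along the fingers, y is the line along which they close (so a half turn about z gives the same grasp; the last joint's range is limited). The gripper opens to 85 mm and grips with 20 to 120 N. Pads are 22 mm wide; open, the fingers measure 114 mm over their backs; the gripper's body (76 mm by 85 mm) begins 54 mm behind the grasp point. The pads swing forward as they close: fully open they stand 13 mm farther back than shut.
Start: joints at [1.073, 0.048, 0.099, 1.622, 0, 1.443], TCP at [0.19, 0.489, 0.231] pointing down, gripper open.
Joint ranges: [-2.91, 2.91], [-0.99, 1.94], [-1.21, 1.42], [-2.12, 2.29], [-1.49, 1.47], [-3.14, 3.14]. Speed limits (rad/s): [2.79, 2.79, 3.14, 3.14, 3.14, 3.14].

### API

Orientations are given as a 3x3 rotation matrix whose columns are the frame's x, y, z axes.
In Python, from cell import arm, eyes, workorder, models gives the robot as it stands.
- The arm moves only by the tool send_rows, never from a script. Its arguments are lists of equal length, an entry for each row: "angular": the turn, a rotation vector about the tool's x, y, z in degrees, a list of three; "dp": the shift along the tool's x, y, z in cm, a list of three; "gripper": the finger opening in cm, from 0 to 8.54. In form: {"angular": [[rx, ry, rz], ...], "dp": [[x, y, z], ...], "gripper": [gripper, ...]}. A call has 1 to 5 rows; each row shifts and turns the commanded pose from where the row before left it, along the tool's axes as they then stand; what a row does not reach is not made up. A row lasts 1/8 s, in which the tool goes at most 62.5 mm and 10.7 degrees, less where a joint would pass 70% of its speed; a pose out of reach is approached as far as the arm can. A call is refused whole if a number of a shift passes 6.25 or a number of a turn 10.7, either way. A call with a gripper value outside its range is refused whole. The fingers move at their own pace and stop on an object; "grip_force" is the grip in N (left out, the last holds). Time passes only in rows, so rows that do not move let the fingers close. It gives the time, the measured TCP pose, the force, the opening and the grip force at its end, in the units of the state.
- arm.get_obs(): the state, without advancing time (a new reading comes with each control period).
- eyes.get_image(name): name is "scene" or "top" or "wrist"; returns (picture, depth): 384x512x3 uint8, red, green, blue; 384x512 float32, m along the optical axis (not along the pixel's ray), 0 where there is no reading.
- eyes.get_calibration(name): a dict with "vfov" (degrees; the focal length in pixels is half the picture's height over the tangent of half this angle, whatever the lens; pixels are square), "cx", "cy" (the principal point, pixels), "rvec" (rotation vector, rad) and "tvec" (3), from world to camera coordinates, as OpenCV has them. Camera axes: x right, y down, z forward; pixel columns grow to the right and rows downward; lengths in m; the calibration is good to about 2 mm. A picture is of the moment at which its call begins: read the wrist's pose just before it. get_calibration takes no time and is no camera call; for the wrist camera it gives the pose at the moment of the call.
- workorder.sign_off(): hands the job in; it is judged then, once.
Trained networks look in the newest picture that a camera, given by its name, has taken for a name from the list of things; names that differ only in an ending like _2 or _b are one class to them, and where a whole thing is asked for, a point or a joint stands for the part that bears it (a point fixed in the world has none). Each returns a list of dicts, best first, with "conf" (0 to 1); they miss things now and then, are a little off and sometimes report something else, mostly with a low value. They report only what shows in the picture. A call takes as long as a camera call. They do not tell look-alikes from the thing itself.
- models.regions_of(camera, target): "region" (384x512 bool, what is visible of it) and "centre" ([row, column] in pixels, amid what is visible of it).
The state is a dict: "t": time; "qpos": joint angles; "qvel": joint speeds; "tau": joint torques, N m; "position": TCP position; "orientation": TCP orientation; "wrist_force": force on the tool from outside, world axes, zero at the start; "wrist_torque": the same for the moment, N m; "finger_gap": opening from 0.0 (shut) to 1.0 (fully open); "grip_force": force on a finger pad.
Only numpy, scipy, OpenCV 4.12 (cv2) and the standard library are available. Lean on these libraries where they do the work, as an engineer would, in place of code of your own. Each camera call takes 0.05 s, during which the arm holds its last target. There are 200 camera calls.

## Working session

There is one attempt and no reset: what is moved stays moved. The work goes in short steps, Python scripts to look and compute and a tool call to move; the robot and the scene stay as the last step left them, time stands still between calls to the robot, and variables do not carry over. Pictures are saved under pics/ and viewed, at most 10 in all, crops included, and the job is handed in when it is done.

Besides the shell and the picture viewer there is one more tool, called after "Emit:" as name(argument=value, ...), one argument or row to a line, values as JSON. send_rows: Moves the arm, as the interface text tells. Its arguments: {"type":"object","properties":{"angular":{"type":"array","items":{"type":"array","items":{"type":"number"}}},"dp":{"type":"array","items":{"type":"array","items":{"type":"number"}}},"gripper":{"type":"array","items":{"type":"number"}},"grip_force":{"type":"number"}},"required":["angular","dp","gripper"]}

```bash
mkdir -p pics; cat > h.py <<'E'
import numpy as np, cv2
from cell import arm, eyes, workorder, models
def cloud(name):
    c=eyes.get_calibration(name); im,d=eyes.get_image(name)
    f=192/np.tan(np.radians(c["vfov"]/2)); v,u=np.mgrid[:384,:512]
    P=np.stack([(u-c["cx"])/f*d,(v-c["cy"])/f*d,d],-1)
    R=cv2.Rodrigues(np.array(c["rvec"],float))[0]
    W=(P-np.array(c["tvec"]).ravel())@R
    W[d==0]=np.nan
    return im,W
E
python3 - <<'E'
from h import *
o=arm.get_obs(); print(o["t"],o["position"],o["orientation"].round(3) if hasattr(o["orientation"],'round') else o["orientation"],o["wrist_force"])
im,W=cloud("top"); np.save("W.npy",W); a=im.copy()
for n in ["caddy","lid1"]:
    for r in models.regions_of("top",n):
        p=W[r["region"]]; p=p[~np.isnan(p[:,0])]
        print(n,r["conf"],np.round(r["centre"]),r["region"].sum(),np.nanmedian(p,0).round(4),((p.min(0)+p.max(0))/2).round(4),np.ptp(p,0).round(3))
im2,_=cloud("scene")
b=np.vstack([im,im2]); b=cv2.resize(np.hstack([im,im2]),(800,300))
cv2.imwrite("pics/a.png",im[:,:,::-1]);
E
```

```text
0.0 [0.18945119 0.48897738 0.23012577] [[-0.932  0.361 -0.001]
 [ 0.361  0.932 -0.002]
 [ 0.    -0.002 -1.   ]] [-0.3542475   0.30412035  0.27024496]
caddy 0.95 [204. 265.] 3397 [ 0.5695 -0.0833  0.0169] [ 0.5754 -0.0889  0.0663] [0.363 0.363 0.153]
lid1 0.88 [168. 202.] 582 [0.6917 0.179  0.0248] [0.6925 0.1794 0.0245] [0.103 0.102 0.042]
lid1 0.8 [223. 282.] 707 [ 0.4898 -0.1316  0.1388] [ 0.4899 -0.1337  0.084 ] [0.111 0.104 0.148]
lid1 0.69 [149. 163.] 611 [0.7596 0.3206 0.0249] [0.7609 0.3263 0.0192] [0.101 0.11  0.047]
lid1 0.59 [175. 255.] 730 [ 0.6527 -0.04    0.1358] [ 0.6623 -0.0414  0.0811] [0.124 0.11  0.148]
lid1 0.57 [220. 182.] 568 [0.4822 0.2409 0.0246] [0.4824 0.2419 0.0287] [0.1   0.104 0.03 ]
```

View pics/a.png

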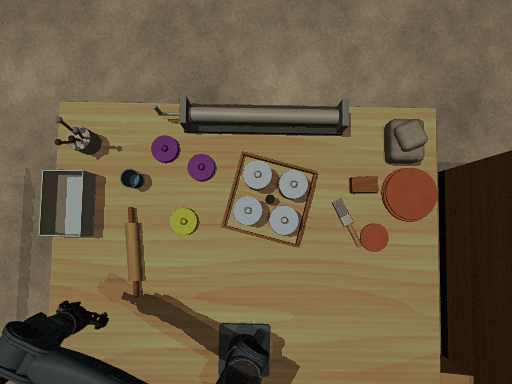

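The picture shows the caddy with white lids at (col,row) about (258,174), (294,184), (248,210) and (285,220). The purple and yellow ones outside the caddy are look-alikes.

```bash
python3 - <<'E'
from h import *
W=np.load("W.npy"); im=cv2.imread("pics/a.png")
for c,r in [(258,174),(294,184),(248,210),(285,220)]:
    v,u=np.mgrid[:384,:512]; m=(np.hypot(u-c,v-r)<22)&(W[...,2]>0.1)
    p=W[m]; zt=np.median(p[:,2]); q=p[abs(p[:,2]-zt)<.006]; k=p[p[:,2]>zt+.011]
    cc=cv2.minEnclosingCircle(q[:,:2].astype(np.float32))
    print("z",zt.round(4),"disc",np.round(cc[0],4),round(cc[1],4),q.mean(0).round(4),"knob",len(k),k.mean(0).round(4) if len(k) else 0)
p=W[(W[...,2]>0.035)&(W[...,2]<.055)&(abs(W[...,0]-.575)<.21)&(abs(W[...,1]+.09)<.21)]
print(cv2.minAreaRect(p[:,:2].astype(np.float32)))
E
```

```text
z 0.1362 disc [ 0.6485 -0.0511] 0.0669 [ 0.6523 -0.0372  0.1362] knob 7 [ 0.6516 -0.0349  0.1522]
z 0.1364 disc [ 0.6201 -0.1662] 0.0525 [ 0.6198 -0.166   0.1363] knob 5 [ 0.6153 -0.1661  0.1522]
z 0.1317 disc [ 0.5232 -0.0042] 0.0525 [ 0.5227 -0.0036  0.1316] knob 6 [ 0.523  -0.0053  0.1487]
z 0.1389 disc [ 0.4898 -0.1338] 0.0526 [ 0.49   -0.1334  0.1389] knob 4 [ 0.5    -0.1309  0.1553]
((0.5721823573112488, -0.08562339842319489), (0.30081045627593994, 0.3009013533592224), 75.80704498291016)
```

Emit:
send_rows(
  angular=[
    [0,0,0],
    [0,0,0],
    [0,0,0],
    [0,0,0],
    [0,0,0],
  ],
  dp=[
    [-4.5,-3.4,0],
    [-4.5,-3.4,0],
    [-4.5,-3.4,0],
    [-4.5,-3.4,0],
    [-4.5,-3.4,0],
  ],
  gripper=[0,0,0,0,0],
)

```text
t: 0.82
position: [0.3387, 0.2481, 0.2312]
orientation: [[-0.933, 0.361, 0.0], [0.361, 0.933, 0.0], [-0.0, 0.0, -1.0]]
wrist_force: [0.9, -0.1, 0.2]
finger_gap: -0.002
grip_force: 0.0
```

Emit:
send_rows(
  angular=[
    [0,0,0],
    [0,0,0],
    [0,0,0],
    [0,0,0],
    [0,0,0],
  ],
  dp=[
    [-4.5,-3.4,0],
    [-4.5,-3.4,0],
    [-4.5,-3.4,0],
    [-4.5,-3.4,0],
    [0,0,0],
  ],
  gripper=[0,0,0,0,0],
)

```text
t: 1.45
position: [0.458, 0.0546, 0.2305]
orientation: [[-0.93, 0.367, -0.001], [0.367, 0.93, -0.001], [0.0, -0.001, -1.0]]
wrist_force: [-0.6, 0.1, -0.6]
finger_gap: -0.0
grip_force: 0.0
```

Emit:
send_rows(
  angular=[
    [0,0,0],
    [0,0,0],
    [0,0,0],
    [0,0,0],
  ],
  dp=[
    [-4.4,-3.1,0],
    [0,0,4],
    [0,0,4],
    [0,0,0.8],
  ],
  gripper=[0,0,0,0],
)

```text
t: 1.95
position: [0.4836, 0.0141, 0.1399]
orientation: [[-0.933, 0.361, -0.007], [0.361, 0.933, 0.001], [0.007, -0.002, -1.0]]
wrist_force: [0.4, 0.4, -0.2]
finger_gap: 0.002
grip_force: 0.0
```

```bash
python3 - <<'E'
from h import *
im,W=cloud("scene"); im2,W2=cloud("wrist")
cv2.imwrite("pics/b.png",cv2.resize(np.hstack([im,im2]),(800,300),interpolation=cv2.INTER_AREA)[:,:,::-1])
print(arm.get_obs()["position"],arm.get_obs()["wrist_force"])
E
```

```text
[0.48558966 0.01384717 0.14270447] [0.24229982 0.02483396 0.58870802]
```

View pics/b.png

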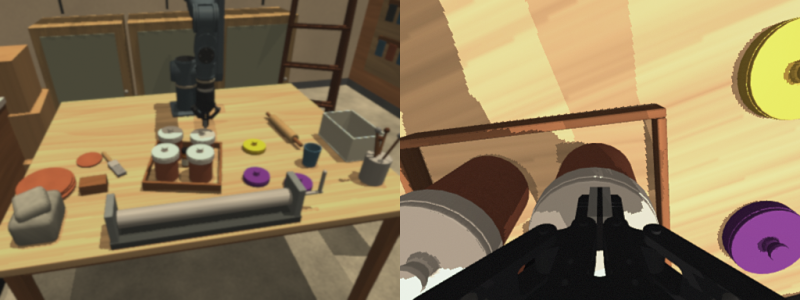

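The left view shows the arm over the caddy. In the right view the fingertips at about (600,195) are above the near lid's edge, as intended.

Emit:
send_rows(
  angular=[
    [0,0,0],
    [0,0,0],
    [0,0,0],
    [0,0,0],
  ],
  dp=[
    [-0.4,0,0.7],
    [0,0,0.2],
    [0,0,0.1],
    [0,0,0],
  ],
  gripper=[0,0,0,0],
)

```text
t: 2.55
position: [0.4906, 0.0115, 0.1337]
orientation: [[-0.932, 0.361, 0.001], [0.361, 0.932, -0.0], [-0.001, 0.0, -1.0]]
wrist_force: [-0.5, 0.2, 0.7]
finger_gap: 0.001
grip_force: 0.0
```

Emit:
send_rows(
  angular=[
    [0,0,0],
    [0,0,0],
  ],
  dp=[
    [0,0,0.1],
    [0,0,0],
  ],
  gripper=[0,0],
)

```text
t: 2.8
position: [0.4903, 0.0116, 0.1323]
orientation: [[-0.932, 0.361, -0.0], [0.361, 0.932, 0.0], [0.0, -0.0, -1.0]]
wrist_force: [-0.1, 0.2, -0.4]
finger_gap: 0.003
grip_force: 0.0
```

Emit:
send_rows(
  angular=[
    [0,0,0],
    [0,0,0],
  ],
  dp=[
    [0,0,0.1],
    [0,0,0],
  ],
  gripper=[0,0],
)

```text
t: 3.05
position: [0.4902, 0.0115, 0.1312]
orientation: [[-0.932, 0.361, -0.0], [0.361, 0.932, 0.0], [0.0, -0.0, -1.0]]
wrist_force: [0.1, 0.7, -0.4]
finger_gap: 0.002
grip_force: 0.0
```

Emit:
send_rows(
  angular=[
    [0,0,0],
    [0,0,0],
  ],
  dp=[
    [0,0,0.1],
    [0,0,0],
  ],
  gripper=[0,0],
)

```text
t: 3.3
position: [0.4904, 0.0115, 0.1308]
orientation: [[-0.932, 0.361, 0.0], [0.361, 0.932, -0.0], [-0.0, 0.0, -1.0]]
wrist_force: [-1.7, 0.1, 2.4]
finger_gap: -0.002
grip_force: 1.4
```

Emit:
send_rows(
  angular=[
    [0,0,0],
    [0,0,0],
  ],
  dp=[
    [0,0,0.1],
    [0,0,0],
  ],
  gripper=[0,0],
)

```text
t: 3.55
position: [0.4904, 0.0115, 0.1308]
orientation: [[-0.932, 0.361, 0.001], [0.361, 0.932, -0.0], [-0.001, 0.0, -1.0]]
wrist_force: [-2.3, 0.1, 7.1]
finger_gap: 0.003
grip_force: 3.4
```

Emit:
send_rows(
  angular=[
    [0,0,0],
    [0,0,0],
  ],
  dp=[
    [0,0,0.1],
    [0,0,0],
  ],
  gripper=[0,0],
)

```text
t: 3.8
position: [0.4904, 0.0116, 0.1307]
orientation: [[-0.932, 0.361, 0.001], [0.361, 0.932, -0.0], [-0.001, 0.0, -1.0]]
wrist_force: [-4.0, 0.2, 10.3]
finger_gap: 0.0
grip_force: 5.3
```

C is home: it took 10 N without sinking. Next is D.

Emit:
send_rows(
  angular=[
    [0,0,0],
    [0,0,0],
    [0,0,0],
    [0,0,0],
    [0,0,0],
  ],
  dp=[
    [0,0,-4.5],
    [-0.5,-4.5,0],
    [-0.5,-4.5,0],
    [-0.5,-4.5,0],
    [0,0,0],
  ],
  gripper=[0,0,0,0,0],
)

```text
t: 4.42
position: [0.4549, -0.1221, 0.173]
orientation: [[-0.931, 0.366, -0.0], [0.366, 0.931, -0.001], [0.0, -0.001, -1.0]]
wrist_force: [0.2, 0.9, 0.7]
finger_gap: -0.001
grip_force: 0.0
```

Emit:
send_rows(
  angular=[
    [0,0,0],
    [0,0,0],
    [0,0,0],
  ],
  dp=[
    [0,0,2.6],
    [0,0,0.4],
    [0,0,0],
  ],
  gripper=[0,0,0],
)

```text
t: 4.8
position: [0.4554, -0.1189, 0.143]
orientation: [[-0.933, 0.36, -0.001], [0.36, 0.933, 0.001], [0.001, 0.0, -1.0]]
wrist_force: [-0.1, -0.3, 0.7]
finger_gap: 0.002
grip_force: 0.0
```

Radial distance is 37 mm. Expected contact is at about 0.138.

Emit:
send_rows(
  angular=[
    [0,0,0],
    [0,0,0],
    [0,0,0],
  ],
  dp=[
    [0,0,0.3],
    [0,0,0.2],
    [0,0,0],
  ],
  gripper=[0,0,0],
)

```text
t: 5.18
position: [0.4556, -0.1197, 0.1385]
orientation: [[-0.932, 0.361, 0.0], [0.361, 0.932, -0.0], [-0.0, -0.0, -1.0]]
wrist_force: [-0.0, 0.0, 0.4]
finger_gap: 0.002
grip_force: 0.0
```

Emit:
send_rows(
  angular=[
    [0,0,0],
    [0,0,0],
  ],
  dp=[
    [0,0,0.1],
    [0,0,0],
  ],
  gripper=[0,0],
)

```text
t: 5.42
position: [0.4556, -0.1198, 0.1377]
orientation: [[-0.932, 0.361, 0.0], [0.361, 0.932, -0.0], [-0.0, 0.0, -1.0]]
wrist_force: [-0.8, 0.2, 2.3]
finger_gap: 0.005
grip_force: 1.1
```

Emit:
send_rows(
  angular=[
    [0,0,0],
    [0,0,0],
  ],
  dp=[
    [0,0,0.1],
    [0,0,0],
  ],
  gripper=[0,0],
)

```text
t: 5.68
position: [0.4553, -0.1196, 0.1364]
orientation: [[-0.932, 0.361, -0.0], [0.361, 0.932, 0.0], [0.0, 0.0, -1.0]]
wrist_force: [-1.4, 0.9, 2.5]
finger_gap: -0.002
grip_force: 1.5
```

Emit:
send_rows(
  angular=[
    [0,0,0],
    [0,0,0],
  ],
  dp=[
    [0,0,0.1],
    [0,0,0],
  ],
  gripper=[0,0],
)

```text
t: 5.92
position: [0.4551, -0.1195, 0.1359]
orientation: [[-0.932, 0.361, -0.0], [0.361, 0.932, 0.0], [0.001, 0.0, -1.0]]
wrist_force: [-3.3, 1.2, 5.5]
finger_gap: -0.003
grip_force: 3.0
```

D sank about 2 mm at 2.5 N and then stopped, so it is the loose lid. I'll hold, lift off and go over its knob.

Emit:
send_rows(
  angular=[
    [0,0,0],
    [0,0,0],
    [0,0,0],
    [0,0,0],
    [0,0,0],
  ],
  dp=[
    [0,0,0],
    [0,0,0],
    [0,0,-0.5],
    [0,0,-3],
    [0,0,0],
  ],
  gripper=[0,0,0,0,0],
)

```text
t: 6.55
position: [0.4574, -0.1206, 0.1726]
orientation: [[-0.932, 0.361, 0.005], [0.361, 0.932, -0.002], [-0.005, -0.0, -1.0]]
wrist_force: [-0.5, -0.0, -0.2]
finger_gap: 0.001
grip_force: 0.0
```

Emit:
send_rows(
  angular=[
    [0,0,0],
    [0,0,0],
    [0,0,0],
    [0,0,0],
  ],
  dp=[
    [-3.7,0,0],
    [0,0,0],
    [0,0,0.7],
    [0,0,0],
  ],
  gripper=[0,0,0,0],
)

```text
t: 7.05
position: [0.4888, -0.1326, 0.162]
orientation: [[-0.932, 0.361, -0.002], [0.361, 0.932, 0.001], [0.003, 0.0, -1.0]]
wrist_force: [-0.7, 0.7, -0.5]
finger_gap: -0.001
grip_force: 0.0
```

```bash
python3 - <<'E'
from h import *
im2,W2=cloud("wrist"); im,W=cloud("top")
cv2.imwrite("pics/c.png",np.ascontiguousarray(im2[:,:,::-1]))
for r in models.regions_of("top","lid1"): 
    p=W[r["region"]]; zt=np.nanmedian(p[:,2])
    if zt>.1:
        q=p[abs(p[:,2]-zt)<.006]; print(zt.round(4),q.mean(0).round(4),len(q))
print(arm.get_obs()["position"],arm.get_obs()["wrist_force"])
E
```

```text
0.1361 [ 0.6529 -0.037   0.1363] 614
0.1318 [ 0.523  -0.0042  0.1318] 617
0.1362 [ 0.6228 -0.1669  0.1362] 566
0.1387 [ 0.4965 -0.0972  0.1387] 53
[ 0.48962687 -0.13291316  0.1633343 ] [-0.36392857  0.3420507   0.42755244]
```

View pics/c.png

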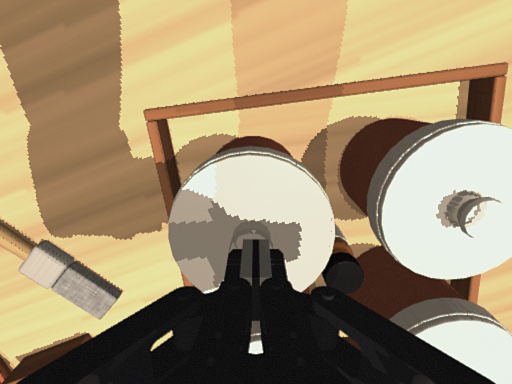

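The fingertips at about (252,245) are over the knob of the loose lid, which sits level. Now I push down.

Emit:
send_rows(
  angular=[
    [0,0,0],
    [0,0,0],
    [0,0,0],
  ],
  dp=[
    [0,0,0.5],
    [0,0,0.3],
    [0,0,0],
  ],
  gripper=[0,0,0],
)

```text
t: 7.58
position: [0.4903, -0.1332, 0.1557]
orientation: [[-0.932, 0.361, 0.001], [0.361, 0.932, -0.0], [-0.001, 0.0, -1.0]]
wrist_force: [0.2, -0.2, 1.8]
finger_gap: 0.002
grip_force: 1.0
```

Emit:
send_rows(
  angular=[
    [0,0,0],
    [0,0,0],
    [0,0,0],
  ],
  dp=[
    [0,0,0.1],
    [0,0,0.1],
    [0,0,0],
  ],
  gripper=[0,0,0],
)

```text
t: 7.95
position: [0.4906, -0.1333, 0.1552]
orientation: [[-0.932, 0.361, 0.002], [0.361, 0.932, -0.001], [-0.002, -0.0, -1.0]]
wrist_force: [-1.6, 0.7, 8.1]
finger_gap: -0.003
grip_force: 3.7
```

Emit:
send_rows(
  angular=[
    [0,0,0],
    [0,0,0],
    [0,0,0],
  ],
  dp=[
    [0,0,0.1],
    [0,0,0.1],
    [0,0,0],
  ],
  gripper=[0,0,0],
)

```text
t: 8.32
position: [0.4906, -0.1333, 0.1534]
orientation: [[-0.932, 0.361, 0.002], [0.361, 0.932, -0.001], [-0.003, 0.0, -1.0]]
wrist_force: [-1.5, 1.3, 8.2]
finger_gap: -0.003
grip_force: 4.0
```

Emit:
send_rows(
  angular=[
    [0,0,0],
    [0,0,0],
    [0,0,0],
  ],
  dp=[
    [0,0,0.1],
    [0,0,0.1],
    [0,0,0],
  ],
  gripper=[0,0,0],
)

```text
t: 8.7
position: [0.4906, -0.1333, 0.1518]
orientation: [[-0.932, 0.361, 0.003], [0.361, 0.932, -0.001], [-0.003, -0.0, -1.0]]
wrist_force: [-1.5, 1.3, 9.9]
finger_gap: 0.001
grip_force: 4.7
```

Sliding down; 0.1557 → expected end about 0.1511.

Emit:
send_rows(
  angular=[
    [0,0,0],
    [0,0,0],
    [0,0,0],
  ],
  dp=[
    [0,0,0.1],
    [0,0,0.1],
    [0,0,0],
  ],
  gripper=[0,0,0],
)

```text
t: 9.07
position: [0.4906, -0.1333, 0.1517]
orientation: [[-0.932, 0.361, 0.004], [0.361, 0.932, -0.002], [-0.004, -0.0, -1.0]]
wrist_force: [-4.8, 2.7, 15.8]
finger_gap: -0.002
grip_force: 8.1
```

Emit:
send_rows(
  angular=[
    [0,0,0],
    [0,0,0],
    [0,0,0],
  ],
  dp=[
    [0,0,0.1],
    [0,0,0],
    [0,0,0],
  ],
  gripper=[0,0,0],
)

```text
t: 9.45
position: [0.4906, -0.1333, 0.1517]
orientation: [[-0.932, 0.361, 0.004], [0.361, 0.932, -0.002], [-0.005, -0.0, -1.0]]
wrist_force: [-5.4, 3.6, 19.2]
finger_gap: -0.007
grip_force: 9.8
```

It stopped on the rim at 19 N. I'll retract and check.

Emit:
send_rows(
  angular=[
    [0,0,0],
    [0,0,0],
    [0,0,0],
    [0,0,0],
    [0,0,0],
  ],
  dp=[
    [0,0,-0.6],
    [0,0,-4],
    [0,0,-5],
    [4,0,-2],
    [4,0,0],
  ],
  gripper=[0,0,0,0,0],
)

```text
t: 10.07
position: [0.4158, -0.1045, 0.264]
orientation: [[-0.932, 0.362, 0.003], [0.362, 0.932, -0.001], [-0.003, -0.0, -1.0]]
wrist_force: [-0.6, -0.1, 0.4]
finger_gap: -0.002
grip_force: 0.0
```

Emit:
send_rows(
  angular=[
    [0,0,0],
    [0,0,0],
    [0,0,0],
    [0,0,0],
    [0,0,0],
  ],
  dp=[
    [4,0,0],
    [3,0,0],
    [0,0,0],
    [0,0,0],
    [0,0,0],
  ],
  gripper=[0,0,0,0,0],
)

```text
t: 10.7
position: [0.3507, -0.0792, 0.2619]
orientation: [[-0.932, 0.362, -0.001], [0.362, 0.932, 0.0], [0.001, 0.0, -1.0]]
wrist_force: [-0.1, 1.3, -0.2]
finger_gap: 0.002
grip_force: 0.0
```

```bash
python3 - <<'E'
from h import *
im,W=cloud("top")
for c,r in [(258,174),(294,184),(248,210),(285,220)]:
    v,u=np.mgrid[:384,:512]; m=(np.hypot(u-c,v-r)<18)&(W[...,2]>0.1)&(W[...,2]<.17)
    p=W[m]; zt=np.median(p[:,2]); q=p[abs(p[:,2]-zt)<.006]
    A=np.linalg.lstsq(np.c_[q[:,:2]-q[:,:2].mean(0),np.ones(len(q))],q[:,2],rcond=None)[0]
    print(zt.round(4),q.mean(0).round(4),len(q),"tilt",A[:2].round(3))
print(arm.get_obs()["position"],arm.get_obs()["wrist_force"],arm.get_obs()["t"])
E
```

```text
0.1361 [ 0.6521 -0.0367  0.1362] 623 tilt [ 0.004 -0.001]
0.1364 [ 0.6197 -0.1662  0.1364] 621 tilt [ 0.    -0.004]
0.1316 [ 0.5229 -0.0039  0.1316] 621 tilt [0.002 0.001]
0.1347 [ 0.4904 -0.134   0.1347] 628 tilt [0.006 0.002]
[ 0.35069857 -0.07915502  0.26189956] [-0.24091424  0.19736469  0.65048336] 10.75
```

```bash
python3 -c "
from cell import workorder; print(workorder.sign_off())"
```

```text
the job is handed in; nothing more can be done
None
```

The loose lid was the one nearest the robot on its right, at (0.490, −0.134); it rocked when pressed near its edge, and I pushed it down about 4.2 mm onto the rim. All four lids then measured level, the arm was clear, and I handed the job in at about 11 s; no verdict came back, and I did not re-measure the bystanders.

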